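# Put the microscope optics back in their trays

## Task

Put the loose microscope optics away: the two objectives, the two filter cubes and the eyepiece standing on the bench each go, the same way up as now, into an empty bay of the tray that already holds one of its kind, one to a bay. The objectives must stand in order of length, so with the short one already at one end, the medium one goes in the middle bay and the longest at the other end. Set each one down standing flat in its bay, never drop it, and leave the wash bottle and the slide box where they are.

Things in the scene. Friction and masses are not known exactly. Their poses are not given: they have to be found in the camera images.
- objective_long: Longer loose microscope objective, plain steel: 62 mm high, threaded foot 25 mm across and 5 mm high, then a straight barrel 30 mm across up to 46 mm, then a long taper to a narrow nose 12 mm across. It stands on its foot on the bench, nose up. Origin: centre of the foot's underside, z towards the nose.
- objective_medium: Shorter loose microscope objective, plain steel: 46 mm high, threaded foot 25 mm across and 5 mm high, then a straight barrel 30 mm across up to 38 mm, then a short taper to a broad nose 24 mm across with a wide dark lens. Stands on its foot on the bench, nose up. Origin: centre of the foot's underside, z towards the nose.
- cube_a: Loose fluorescence filter cube (one of two alike): aluminium block 36 x 36 mm, 40 mm high, with a round glass window in its top and in its +x side. Stands on the bench, window up. Origin: centre of its underside, x and y square to its sides, z up.
- cube_b: Loose fluorescence filter cube (one of two alike): aluminium block 36 x 36 mm, 40 mm high, with a round glass window in its top and in its +x side. Stands on the bench, window up. Origin: centre of its underside, x and y square to its sides, z up.
- eyepiece: Loose eyepiece, 46 mm high: steel tube 30 mm across and 22 mm high below, wider grey head 38 mm across above with a black rubber rim and a lens on top. Stands on its tube on the bench, lens up. Origin: centre of its underside, z up.
- tray_objectives: Fixed low white plastic tray, 60 mm along its x, 172 mm along its y: a row of three square bays 52 x 52 mm inside, 56 mm apart, parted and rimmed by 4 mm wide lips whose tops are 10 mm above the bench; the bay floors are 3 mm above the bench. Origin: centre of the tray's underside, z up. Bay centres at y = +56, 0, -56 mm. The bay at y = +56 mm holds the shortest objective of the set (34 mm high, broad-nosed), fixed in its place; the other two are empty.
- tray_cubes: Fixed low white plastic tray, 60 mm along its x, 172 mm along its y: a row of three square bays 52 x 52 mm inside, 56 mm apart, parted and rimmed by 4 mm wide lips whose tops are 10 mm above the bench; the bay floors are 3 mm above the bench. Origin: centre of the tray's underside, z up. Bay centres at y = +56, 0, -56 mm. The bay at y = +56 mm holds a filter cube, fixed in its place; the other two are empty.
- tray_eyepieces: Fixed low white plastic tray, 60 mm along its x, 116 mm along its y: a row of two square bays 52 x 52 mm inside, 56 mm apart, parted and rimmed by 4 mm wide lips whose tops are 10 mm above the bench; the bay floors are 3 mm above the bench. Origin: centre of the tray's underside, z up. Bay centres at y = +28, -28 mm. The bay at y = +28 mm holds an eyepiece, fixed in its place; the other is empty.
- wash_bottle: Bystander: loose pink wash bottle with a red cap, 64 mm across, 150 mm high, standing to the left of the work. Origin: centre of its underside.
- slide_box: Bystander: loose blue and grey box of glass slides, 82 x 102 mm, 34 mm high, lying to the right of the work. Origin: centre of its underside.
Things that resemble listed ones, but are neither listed nor needed, are in the scene too. What is shaped like the tray_cubes but blue is not meant.

How it is judged:
At the end, for the whole second after the job is handed in: Each part in its bay (long objective in the end bay, medium in the middle, cubes one to a bay): within 16 mm of the bay centre along both tray axes, foot less than 9 mm above the bench, upright within 0.12 rad, released and at rest (y of objective_long in the frame of tray_objectives between -0.072 and -0.04 m and x of objective_long in the frame of tray_objectives between -0.016 and 0.016 m and z of each of objective_long, objective_medium in the frame of tray_objectives below 0.009 m and angle between each of objective_long, objective_medium, cube_a, cube_b, eyepiece's own z axis and vertical below 0.12 rad and linear speed of each of objective_long, objective_medium, cube_a, cube_b, eyepiece below 0.02 m/s and angular speed of each of objective_long, objective_medium, cube_a, cube_b, eyepiece below 0.3 rad/s and y of objective_medium in the frame of tray_objectives between -0.016 and 0.016 m and x of objective_medium in the frame of tray_objectives between -0.016 and 0.016 m and (y of cube_a in the frame of tray_cubes between -0.016 and 0.016 m or y of cube_a in the frame of tray_cubes between -0.072 and -0.04 m) and x of cube_a in the frame of tray_cubes between -0.016 and 0.016 m and z of each of cube_a, cube_b in the frame of tray_cubes below 0.009 m and (y of cube_b in the frame of tray_cubes between -0.016 and 0.016 m or y of cube_b in the frame of tray_cubes between -0.072 and -0.04 m) and x of cube_b in the frame of tray_cubes between -0.016 and 0.016 m and y of eyepiece in the frame of tray_eyepieces between -0.044 and -0.012 m and x of eyepiece in the frame of tray_eyepieces between -0.016 and 0.016 m and z of eyepiece in the frame of tray_eyepieces below 0.009 m); the robot touches nothing.
It fails at once if an optic is let go in the air (foot more than 40 mm above the bench and no finger on it) ((height (world z) of objective_long above 0.04 m and contact force between the fingers and objective_long below 0.05 N) or (height (world z) of objective_medium above 0.04 m and contact force between the fingers and objective_medium below 0.05 N) or (height (world z) of cube_a above 0.04 m and contact force between the fingers and cube_a below 0.05 N) or (height (world z) of cube_b above 0.04 m and contact force between the fingers and cube_b below 0.05 N) or (height (world z) of eyepiece above 0.04 m and contact force between the fingers and eyepiece below 0.05 N)).
It fails at once if the wash bottle is moved by more than 20 mm (distance of wash_bottle from where it was at the start of the episode above 0.02 m).
It fails at once if the slide box is moved by more than 20 mm (distance of slide_box from where it was at the start of the episode above 0.02 m).
It also fails if it takes over 109 s, if anything falls off the work surface, if the arm or the gripper's body presses on something with over 40 N, if the wrist force passes 120 N, or if a joint passes its speed limit or range.

## Robot

A 6-joint arm with a two-finger parallel gripper is mounted at the origin on the work surface. World frame = base frame: x ahead of the robot, y to its left, z up, the work surface at z = 0. Lengths are in m, angles in rad, forces in N, time in s.
With the tool pointing down it reaches from about 0.3 to 0.875 m from the base axis. Payload 6.4 kg.
Tool frame: the origin (TCP) lies on the front face of the gripper's body, between the roots of the fingers; the fingertips stand 64 mm ahead of it and the grasp point (between the pads) lies 45 mm ahead of it; z points along the fingers, y is the line along which they close (so a half turn about z gives the same grasp; the last joint's range is limited). The gripper opens to 88 mm and grips with 3 to 60 N. Pads are 18 mm wide; open, the fingers measure 123 mm over their backs; the gripper's body (75 mm by 187 mm) begins 45 mm behind the grasp point.
Start: joints at [1.08, 0.181, 1.607, -0, 1.354, -0.206], TCP at [0.162, 0.552, 0.303] pointing down, gripper open.
Joint ranges: [-2.99, 2.99], [-0.89, 2.07], [0.3, 2.58], [-1.14, 4.28], [0, 2.63], [-3.12, 3.12]. Speed limits (rad/s): [2.57, 2.57, 3.01, 3.14, 3.14, 3.14].

## Interface

Orientations are given as a unit quaternion [w, x, y, z].
In Python, from cell import get_obs, grab_frame, camera_params, arm, spotter gives the robot as it stands. The module is installed in compiled form; this text tells all that it offers.
- The arm moves only by the tool drive_tool, never from a script. Its argument "series" is a list that holds one entry, the list of rows, each a list of 7 numbers: the shift along the tool's x, y, z in units of 30 mm (1.0 is 30 mm), then the turn, a rotation vector about the tool's x, y, z in units of 6 degrees (1.0 is 6 degrees), then the finger opening in mm, from 0 to 88.1. A call has 1 to 8 rows; each row is the pose to reach, as a shift and turn from the pose commanded when the call began, along the tool's axes at that moment; what a row does not reach only later rows make up. A row lasts 1/10 s, in which the tool goes at most 50 mm and 8.59 degrees, less where a joint would pass 70% of its speed; a pose out of reach is approached as far as the arm can. A call with a gripper value outside its range is refused whole. The fingers move at their own pace and stop on an object; the grip force is fixed at half the most. Time passes only in rows, so rows that repeat a pose let the fingers close. It gives the time, the measured TCP pose, the force, the opening and the grip force at its end, in the units of the state.
- get_obs(): the state, without advancing time (a new reading comes with each control period).
- grab_frame(name): name is "side" or "top"; returns the picture (384x512x3 uint8, red, green, blue); there is no depth.
- camera_params(name): a dict with "vfov" (degrees; the focal length in pixels is half the picture's height over the tangent of half this angle, whatever the lens; pixels are square), "cx", "cy" (the principal point, pixels), "k1" (the pictures are not rectified: a ray, as slopes to the right and down, at radius r is drawn at 1 + k1 r^2 times it, then the intrinsics apply), "cam_to_world" (4x4, takes a point from camera to world coordinates). Camera axes: x right, y down, z forward; pixel columns grow to the right and rows downward; lengths in m; the calibration is good to about 2 mm. A picture is of the moment at which its call begins. camera_params takes no time and is no camera call.
- arm.hand_in(): hands the job in; it is judged then, once.
Trained networks look in the newest picture that a camera, given by its name, has taken for a name from the list of things; names that differ only in an ending like _2 or _b are one class to them, and where a whole thing is asked for, a point or a joint stands for the part that bears it (a point fixed in the world has none). Each returns a list of dicts, best first, with "score" (0 to 1); they miss things now and then, are a little off and sometimes report something else, mostly with a low value. They report only what shows in the picture. A call takes as long as a camera call. They do not tell look-alikes from the thing itself.
- spotter.boxes_of(camera, target): "pixel" ([column, row] in pixels, amid what is visible of it).
- spotter.place_of(camera, target): "pixel" ([column, row] in pixels: a listed point, or the origin of a listed thing).
The state is a dict: "clock": time; "joint_pos": joint angles; "joint_velocities": joint speeds; "effort": joint torques, N m; "tool_pos": TCP position; "ee_rot": TCP orientation; "force": force on the tool from outside, world axes, zero at the start; "wrist_torque": the same for the moment, N m; "finger_gap": finger opening in m; "finger_force": force on a finger pad.
Only numpy, scipy, OpenCV 4.12 (cv2) and the standard library are available. Lean on these libraries where they do the work, as an engineer would, in place of code of your own. Each camera call takes 0.05 s, during which the arm holds its last target. There are 200 camera calls.

## Working session

There is one attempt and no reset: what is moved stays moved. The work goes in short steps, Python scripts to look and compute and a tool call to move; the robot and the scene stay as the last step left them, time stands still between calls to the robot, and variables do not carry over. Pictures are saved under pics/ and viewed, at most 14 in all, crops included, and the job is handed in when it is done.

Besides the shell and the picture viewer there is one more tool, called after "Request:" as name([rows], argument=value, ...), one row to a line, values as JSON. drive_tool: Moves the arm, as the interface text tells. Its arguments: {"type":"object","properties":{"series":{"type":"array","items":{"type":"array","items":{"type":"array","items":{"type":"number"}}}}},"required":["series"]}

```bash
mkdir -p pics; cat > h.py <<'E'
import numpy as np, cv2
from cell import get_obs, grab_frame, camera_params, arm, spotter
def K(n):
    p=camera_params(n); f=192/np.tan(np.radians(p["vfov"])/2); return p,f
def world(n,px,z):
    p,f=K(n); d=np.array([(px[0]-p["cx"])/f,(px[1]-p["cy"])/f]); s=d.copy()
    for _ in range(50): s=d/(1+p["k1"]*(s@s))
    T=np.array(p["cam_to_world"]); r=T[:3,:3]@np.array([*s,1]); o=T[:3,3]
    return o+r*(z-o[2])/r[2]
def pix(n,X):
    p,f=K(n); T=np.array(p["cam_to_world"]); c=T[:3,:3].T@(np.array(X)-T[:3,3]); s=c[:2]/c[2]
    s=s*(1+p["k1"]*(s@s)); return np.array([p["cx"]+f*s[0],p["cy"]+f*s[1]])
def save(n,name,box=None,k=1):
    a=grab_frame(n)[:,:,::-1]
    if box: a=a[box[1]:box[3],box[0]:box[2]]
    cv2.imwrite("pics/"+name,cv2.resize(a,None,fx=k,fy=k,interpolation=cv2.INTER_CUBIC))
E
python3 - <<'E'
from h import *
save("top","t0.png",None,1.5); save("side","s0.png",None,1.5)
for n in("top","side"): print(n,np.round(np.array(camera_params(n)["cam_to_world"])[:3],2).tolist())
for t in ["objective_long","objective_medium","cube_a","eyepiece","tray_objectives","tray_cubes","tray_eyepieces","wash_bottle","slide_box"]:
    for n in("top","side"):
        print(t,n,[(np.round(r["pixel"]).tolist(),round(r["score"],2),np.round(world(n,r["pixel"],0)[:2],3).tolist()) for r in spotter.place_of(n,t)][:5])
print(get_obs())
E
```

```text
top [[0.0, -0.99, 0.15, 0.27], [-1.0, -0.0, 0.0, 0.0], [-0.0, -0.15, -0.99, 1.44]]
side [[-0.99, -0.11, 0.1, 0.38], [-0.14, 0.7, -0.7, 0.7], [0.0, -0.7, -0.71, 0.77]]
objective_long top [([184.0, 202.0], 0.66, [0.44, 0.238]), ([114.0, 176.0], 0.19, [0.524, 0.464])]
objective_long side [([256.0, 281.0], 0.55, [0.437, 0.252])]
objective_medium top [([346.0, 191.0], 0.57, [0.476, -0.265]), ([253.0, 150.0], 0.25, [0.605, 0.023])]
objective_medium side [([270.0, 152.0], 0.68, [0.462, -0.26])]
cube_a top [([221.0, 202.0], 0.52, [0.441, 0.124]), ([264.0, 200.0], 0.49, [0.448, -0.01])]
cube_a side [([264.0, 204.0], 0.65, [0.449, -0.01]), ([259.0, 243.0], 0.52, [0.446, 0.137])]
eyepiece top [([302.0, 195.0], 0.69, [0.464, -0.129]), ([265.0, 199.0], 0.37, [0.45, -0.012])]
eyepiece side [([269.0, 177.0], 0.65, [0.449, -0.131]), ([269.0, 151.0], 0.31, [0.464, -0.261])]
tray_objectives top [([332.0, 148.0], 0.81, [0.613, -0.226])]
tray_objectives side [([227.0, 155.0], 0.83, [0.605, -0.219]), ([266.0, 202.0], 0.44, [0.445, -0.019]), ([258.0, 280.0], 0.3, [0.433, 0.25])]
tray_cubes top [([126.0, 2
[... 719 characters left out ...]
ck': 1.0, 'joint_pos': array([ 1.07972143e+00,  1.80797559e-01,  1.60699072e+00,  4.70600432e-05,
        1.35379120e+00, -2.06291900e-01]), 'joint_velocities': array([ 0.00225422, -0.0014191 , -0.00085408,  0.0013096 ,  0.00041904,
        0.0011967 ]), 'effort': array([ 8.37001626e-04, -4.33841550e+01, -3.42180526e+01,  7.06266426e-02,
        3.06668412e-02,  1.50121980e-05]), 'tool_pos': array([0.16152446, 0.55187076, 0.30272032]), 'ee_rot': array([-1.93448570e-05,  1.41915830e-01,  9.89878728e-01,  1.40415564e-05]), 'force': array([0.16229076, 0.42644491, 0.51647882]), 'wrist_torque': array([ 0.01730475,  0.0233849 , -0.02773975]), 'finger_force': 0.0, 'finger_gap': 0.08811233126277758}
```

View pics/t0.png

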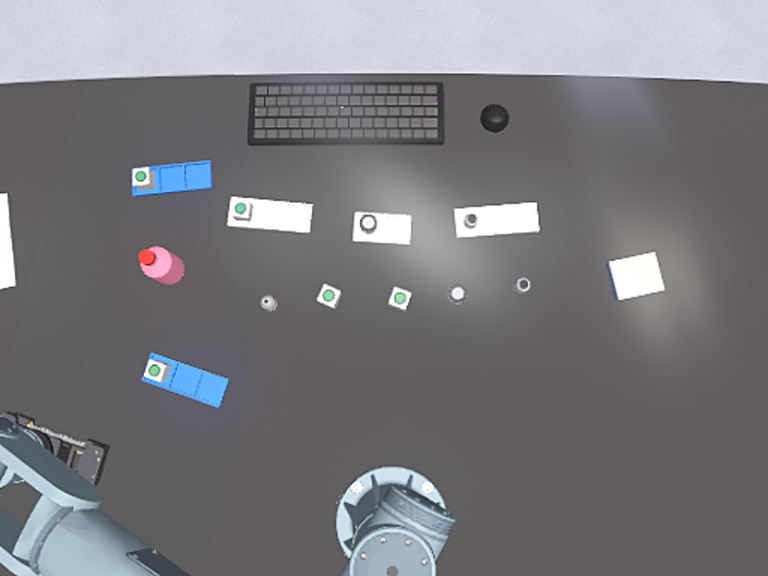

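View pics/s0.png

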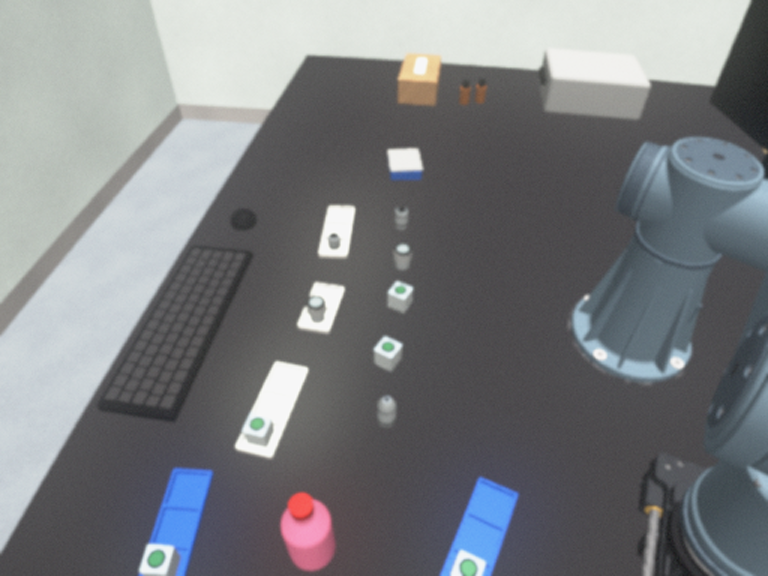

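Top image (1.5x pixels): white trays with a cube (270,215), an eyepiece (382,228) and a short objective (497,219). Loose parts from left to right: long objective (268,302), cubes (329,296) and (400,298), eyepiece (457,294), medium objective (523,285). The trays shaped like tray_cubes at (185,380) and (172,178) are blue, so they are not meant. The white one at (270,215) is tray_cubes. I'll confirm this in a crop.

```bash
cat >> h.py <<'E'
def rect(n,z,x0,x1,y0,y1,mm=1.0):
    # metric picture of plane z: rows = x decreasing, cols = y decreasing
    a=grab_frame(n); xs=np.arange(x1,x0,-mm/1000); ys=np.arange(y1,y0,-mm/1000)
    p,f=K(n); T=np.array(p["cam_to_world"]); X,Y=np.meshgrid(xs,ys,indexing="ij")
    c=(np.stack([X,Y,np.full_like(X,z)],-1)-T[:3,3])@T[:3,:3]; s=c[...,:2]/c[...,2:]
    s=s*(1+p["k1"]*(s**2).sum(-1,keepdims=True))
    m=(s*f+[p["cx"],p["cy"]]).astype(np.float32)
    return cv2.remap(a,m[...,0],m[...,1],cv2.INTER_CUBIC)
E
python3 - <<'E'
from h import *
a=rect("top",0.02,0.38,0.70,-0.34,0.36,1); b=rect("side",0.02,0.38,0.70,-0.34,0.36,1)
cv2.imwrite("pics/r0.png",cv2.resize(np.vstack([a,b])[:,:,::-1],None,fx=1.1,fy=1.1)[:600*2,:800]) if 0 else None
cv2.imwrite("pics/rt.png",cv2.resize(a[:,:,::-1],(770,352))); 
p=grab_frame("side")[120:310,170:300,::-1]
cv2.imwrite("pics/rs.png",cv2.resize(p,None,fx=3,fy=3,interpolation=cv2.INTER_CUBIC))
# trays by white blob at z=.01
for n in("top",):
    a=rect(n,0.01,0.52,0.70,-0.34,0.36,.5); g=a.min(2); m=(g>150).astype(np.uint8)
    c,_=cv2.findContours(m,cv2.RETR_EXTERNAL,cv2.CHAIN_APPROX_NONE)
    for k in c:
        if cv2.contourArea(k)>5000:
            (u,v),wh,an=cv2.minAreaRect(k); print(n,"tray x %.4f y %.4f"%(0.70-v*.0005,0.36-u*.0005),np.array(wh)/2,an)
a=rect("top",0.04,0.38,0.52,-0.34,0.36,.5); g=a.min(2); m=(g>120).astype(np.uint8)
c,_=cv2.findContours(m,cv2.RETR_EXTERNAL,cv2.CHAIN_APPROX_NONE)
for k in c:
    if cv2.contourArea(k)>300:
        (u,v),wh,an=cv2.minAreaRect(k); print("obj x %.4f y %.4f"%(0.52-v*.0005,0.36-u*.0005),np.array(wh)/2,an)
E
```

```text
top tray x 0.6277 y 0.2556 [178.16772461  65.51068878] 5.381546497344971
top tray x 0.5930 y -0.1141 [390.3112793  149.72146606] 3.9156405925750732
obj x 0.4365 y 0.2471 [36.29021072 30.06567955] 40.23636245727539
obj x 0.4473 y -0.0159 [41.19848633 43.65634918] 20.556045532226562
obj x 0.4521 y 0.1253 [44.1878891  41.43548584] 23.86017417907715
obj x 0.4726 y -0.2622 [30.86499786 40.13050842] 46.218875885009766
obj x 0.4773 y -0.1063 [ 85.5 259.5] 90.0
```

View pics/rt.png

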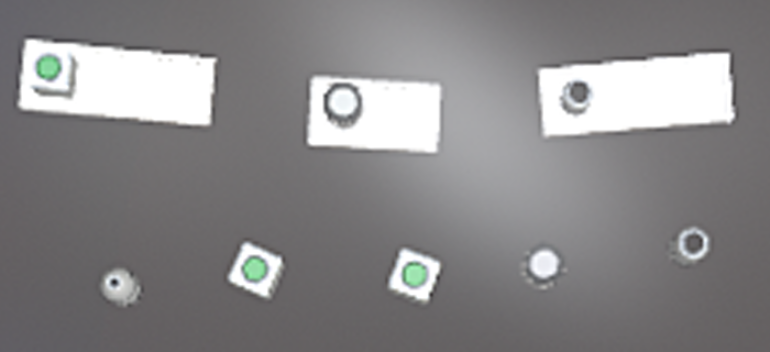

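View pics/rs.png

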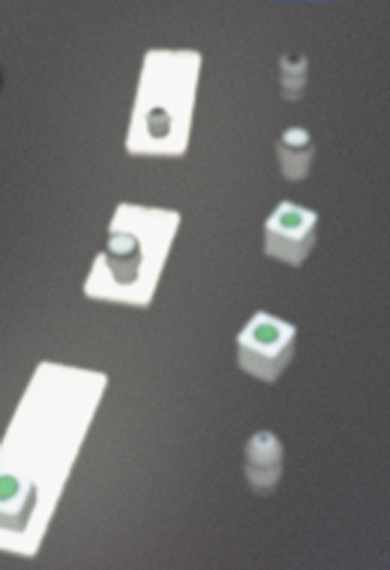

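The crops confirm it. White tray_cubes (left) holds a cube, tray_eyepieces (middle) an eyepiece, and tray_objectives (right) the short objective, each in its +y end bay. The loose row from left to right is long objective, two cubes, eyepiece, medium objective. Next I'll refine the positions.

```bash
cat > m.py <<'E'
from h import *
def blobs(n,z,b,f,amin,amax):
    a=rect(n,z,*b,.5); m=f(a.astype(int)).astype(np.uint8)
    c,_=cv2.findContours(m,cv2.RETR_EXTERNAL,cv2.CHAIN_APPROX_NONE); o=[]
    for k in c:
        A=cv2.contourArea(k)/4
        if amin<A<amax:
            (u,v),wh,an=cv2.minAreaRect(k); M=cv2.moments(k)
            o.append(dict(rc=(round(b[1]-v*.0005,4),round(b[3]-u*.0005,4)),cen=(round(b[1]-M["m01"]/M["m00"]*.0005,4),round(b[3]-M["m10"]/M["m00"]*.0005,4)),wh=np.round(np.array(wh)/2,1).tolist(),an=round(an,1)))
    return o
green=lambda a:(a[...,1]-a[...,0]>40)&(a[...,1]-a[...,2]>20)
E
python3 - <<'E'
from m import *
for n in("top","side"):
    for th in(190,):
        for o in blobs(n,.01,(.52,.70,-.34,.36),lambda a:a.min(2)>th,3000,15000): print("tray",n,th,o)
    for o in blobs(n,.04,(.38,.70,-.34,.36),green,60,900): print("green",n,o)
    for o in blobs(n,.04,(.40,.50,-.06,.17),lambda a:a.max(2)>165,300,2500): print("cubetop",n,o)
# tiled patches for round parts, both cameras, at their top heights
P=[]
for n in("top","side"):
    P.append(np.hstack([cv2.resize(rect(n,z,x-.05,x+.05,y-.05,y+.05,.5),(250,250)) for x,y,z in[(.437,.25,.062),(.46,-.133,.046),(.466,-.262,.046)]]))
im=np.vstack(P)
for i in range(0,750,25): cv2.line(im,(i,0),(i,500 if i%125==0 else 4),(255,0,0),1)
for j in(125,375): cv2.line(im,(0,j),(750,j),(255,0,0),1)
cv2.imwrite("pics/pat.png",im[:,:,::-1])
E
```

```text
tray top 190 {'rc': (0.5987, 0.0197), 'cen': (0.5989, 0.0196), 'wh': [120.1, 64.0], 'an': 3.3}
tray top 190 {'rc': (0.6171, -0.2195), 'cen': (0.6169, -0.2194), 'wh': [64.7, 176.0], 'an': 85.4}
tray top 190 {'rc': (0.6279, 0.2556), 'cen': (0.6275, 0.2561), 'wh': [176.1, 64.0], 'an': 5.3}
green top {'rc': (0.4484, -0.0159), 'cen': (0.4483, -0.0161), 'wh': [19.8, 20.2], 'an': 45.0}
green top {'rc': (0.4532, 0.127), 'cen': (0.4532, 0.1271), 'wh': [19.5, 20.0], 'an': 90.0}
green top {'rc': (0.6337, 0.3117), 'cen': (0.6338, 0.3121), 'wh': [19.5, 20.5], 'an': 90.0}
cubetop top {'rc': (0.4478, -0.0162), 'cen': (0.448, -0.0162), 'wh': [39.2, 39.6], 'an': 20.6}
cubetop top {'rc': (0.4526, 0.1259), 'cen': (0.4526, 0.1263), 'wh': [40.6, 39.2], 'an': 23.5}
tray side 190 {'rc': (0.595, 0.0212), 'cen': (0.5926, 0.0183), 'wh': [125.5, 65.5], 'an': 3.5}
tray side 190 {'rc': (0.6129, -0.2174), 'cen': (0.6128, -0.2173), 'wh': [65.8, 184.5], 'an': 85.0}
tray side 190 {'rc': (0.6235, 0.2556), 'cen': (0.6234, 0.2556), 'wh': [178.4, 65.4], 'an': 5.2}
green side {'rc': (0.4446, -0.017), 'cen': (0.4447, -0.0172), 'wh': [17.2, 17.7], 'an': 76.0}
green side {'rc': (0.4492, 0.1257), 'cen': (0.4493, 0.1258), 'wh': [17.7, 18.4], 'an': 45.0}
green side {'rc': (0.6302, 0.3087), 'cen': (0.6303, 0.3088), 'wh': [18.4, 18.4], 'an': 45.0}
cubetop side {'rc': (0.4479, -0.0048), 'cen': (0.4453, -0.0106), 'wh': [64.6, 42.2], 'an': 21.2}
cubetop side {'rc': (0.4496, 0.1302), 'cen': (0.4491, 0.1291), 'wh': [47.0, 41.8], 'an': 22.5}
```

View pics/pat.png

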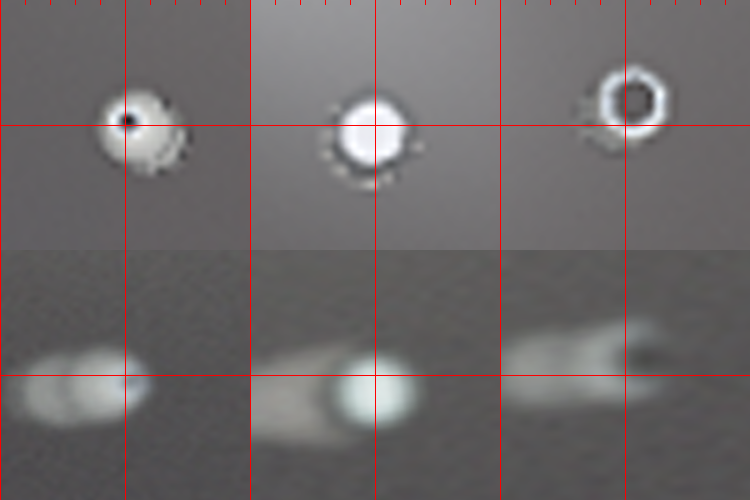

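```bash
cat > plan.py <<'E'
from h import *
from scipy.spatial.transform import Rotation as R
def plan(*wps):
    # wp: x,y,z,yaw(deg) of the closing axis; prints row values in drive_tool units and rows needed
    o=get_obs(); p=o["tool_pos"]; q=o["ee_rot"]; r0=R.from_quat(q[[1,2,3,0]]); last=np.r_[p,0]; lr=r0
    print("t %.2f pos %s gap %.4f F %.1f"%(o["clock"],np.round(p,4),o["finger_gap"],o["finger_force"]))
    for x,y,z,yaw in wps:
        a=np.radians(yaw); cands=[]
        for s in(1,-1):
            ty=s*np.array([np.cos(a),np.sin(a),0]); tz=np.array([0,0,-1.]); r=R.from_matrix(np.c_[np.cross(ty,tz),ty,tz]); cands.append(r)
        r=min(cands,key=lambda c:(r0.inv()*c).magnitude())
        sh=r0.inv().apply(np.array([x,y,z])-p)/.03; v=np.degrees((r0.inv()*r).as_rotvec())/6
        n=max(np.linalg.norm(np.array([x,y,z])-last[:3])/.05,np.degrees((lr.inv()*r).magnitude())/8.59)
        print(np.round(np.r_[sh,v],2).tolist(),"rows %.1f"%n); last=np.array([x,y,z]); lr=r
E
python3 -c "
from plan import *
plan((.4364,.248,.18,4.8),(.4364,.248,.077,4.8))"
```

```text
t 1.85 pos [0.1616 0.5518 0.3027] gap 0.0879 F 0.0
[-11.64, -7.15, 4.09, 0.0, 0.0, 11.48] rows 8.6
[-11.64, -7.15, 7.52, 0.0, 0.0, 11.48] rows 2.1
```

Request:
drive_tool([
  [[-11.64, -7.15, 4.09, 0, 0, 11.48, 88], [-11.64, -7.15, 4.09, 0, 0, 11.48, 88], [-11.64, -7.15, 4.09, 0, 0, 11.48, 88], [-11.64, -7.15, 4.09, 0, 0, 11.48, 88], [-11.64, -7.15, 4.09, 0, 0, 11.48, 88], [-11.64, -7.15, 4.09, 0, 0, 11.48, 88], [-11.64, -7.15, 4.09, 0, 0, 11.48, 88], [-11.64, -7.15, 4.09, 0, 0, 11.48, 88]],
])

```text
clock: 2.65
tool_pos: [0.4198, 0.2661, 0.1878]
ee_rot: [0.0, 0.678, 0.735, 0.0]
force: [0.4, 1.1, -0.8]
finger_gap: 0.0882
finger_force: 0.0
```

```bash
python3 -c "
from plan import *
plan((.4364,.248,.18,4.8),(.4364,.248,.077,4.8))"
```

```text
t 2.65 pos [0.4198 0.2661 0.1878] gap 0.0882 F 0.0
[-0.64, 0.5, 0.26, 0.01, -0.0, -0.04] rows 0.5
[-0.65, 0.5, 3.69, 0.01, -0.0, -0.04] rows 2.1
```

Request:
drive_tool([
  [[0, 0, 0, 0, 0, 0, 88], [0, 0, 0, 0, 0, 0, 88]],
])

```text
clock: 2.85
tool_pos: [0.4189, 0.2667, 0.1877]
ee_rot: [-0.0, 0.677, 0.736, -0.0]
force: [-0.5, -0.5, -0.6]
finger_gap: 0.0876
finger_force: 0.0
```

```bash
python3 -c "
from plan import *
plan((.4364,.248,.18,4.8),(.4364,.248,.077,4.8))"
```

```text
t 2.85 pos [0.4189 0.2667 0.1877] gap 0.0876 F 0.0
[-0.67, 0.53, 0.26, -0.01, -0.0, 0.0] rows 0.5
[-0.67, 0.53, 3.69, -0.01, -0.0, 0.0] rows 2.1
```

Request:
drive_tool([
  [[-0.67, 0.53, 0.26, 0, 0, 0, 88], [-0.67, 0.53, 1.5, 0, 0, 0, 88], [-0.67, 0.53, 2.7, 0, 0, 0, 88], [-0.67, 0.53, 3.69, 0, 0, 0, 88], [-0.67, 0.53, 3.69, 0, 0, 0, 15], [-0.67, 0.53, 3.69, 0, 0, 0, 15], [-0.67, 0.53, 3.69, 0, 0, 0, 15], [-0.67, 0.53, 3.69, 0, 0, 0, 15]],
])

```text
clock: 3.65
tool_pos: [0.4372, 0.2498, 0.0793]
ee_rot: [0.001, 0.676, 0.737, 0.002]
force: [0.1, 0.3, 0.1]
finger_gap: 0.0582
finger_force: 0.0
```

```bash
python3 -c "
from plan import *
x,y=.6197,-.2742
plan((.4364,.248,.19,4.8),(x,y,.19,4.8),(x,y,.0815,4.8))"
```

```text
t 3.65 pos [0.4372 0.2498 0.0793] gap 0.0582 F 0.0
[-0.05, -0.02, -3.69, 0.03, -0.01, 0.03] rows 2.2
[-17.93, 4.55, -3.69, 0.03, -0.01, 0.03] rows 11.1
[-17.93, 4.54, -0.07, 0.03, -0.01, 0.03] rows 2.2
```

Request:
drive_tool([
  [[0, 0, 0, 0, 0, 0, 15], [0, 0, 0, 0, 0, 0, 15], [0, 0, 0, 0, 0, 0, 15], [0, 0, 0, 0, 0, 0, 15], [0, 0, 0, 0, 0, 0, 15], [0, 0, 0, 0, 0, 0, 15], [0, 0, 0, 0, 0, 0, 15]],
])

```text
clock: 4.35
tool_pos: [0.4364, 0.249, 0.0776]
ee_rot: [0.0, 0.676, 0.737, 0.0]
force: [-1.5, -0.9, 4.0]
finger_gap: 0.029
finger_force: 30.0
```

```bash
python3 -c "
from plan import *
x,y=.6197,-.2742
plan((.4364,.248,.19,4.8),(x,y,.19,4.8),(x,y,.0815,4.8))"
```

```text
t 4.35 pos [0.4364 0.249  0.0776] gap 0.0290 F 30.0
[-0.03, -0.0, -3.75, 0.0, 0.0, 0.02] rows 2.2
[-17.9, 4.59, -3.75, 0.0, 0.0, 0.02] rows 11.1
[-17.9, 4.59, -0.13, 0.0, 0.0, 0.02] rows 2.2
```

Request:
drive_tool([
  [[0, 0, -1.0, 0, 0, 0, 15], [0, 0, -2.4, 0, 0, 0, 15], [0, 0, -3.75, 0, 0, 0, 15], [-1.2, 0.3, -3.75, 0, 0, 0, 15], [-2.7, 0.7, -3.75, 0, 0, 0, 15], [-4.2, 1.08, -3.75, 0, 0, 0, 15], [-5.7, 1.46, -3.75, 0, 0, 0, 15], [-7.2, 1.85, -3.75, 0, 0, 0, 15]],
])

```text
clock: 5.15
tool_pos: [0.5098, 0.0369, 0.1893]
ee_rot: [-0.0, 0.676, 0.737, -0.0]
force: [0.5, 0.2, -0.9]
finger_gap: 0.0291
finger_force: 30.0
```

Request:
drive_tool([
  [[-1.5, 0.38, 0, 0, 0, 0, 15], [-3.0, 0.77, 0, 0, 0, 0, 15], [-4.5, 1.15, 0, 0, 0, 0, 15], [-6.0, 1.54, 0, 0, 0, 0, 15], [-7.5, 1.92, 0, 0, 0, 0, 15], [-9.0, 2.3, 0, 0, 0, 0, 15], [-10.1, 2.6, 0, 0, 0, 0, 15], [-10.1, 2.6, 0, 0, 0, 0, 15]],
])

```text
clock: 5.95
tool_pos: [0.6139, -0.2612, 0.1889]
ee_rot: [0.001, 0.678, 0.735, -0.0]
force: [-0.0, 1.2, -1.5]
finger_gap: 0.0293
finger_force: 30.0
```

```bash
python3 -c "
from plan import *
x,y=.6197,-.2742
plan((x,y,.19,4.8),(x,y,.0815,4.8))"
```

```text
t 5.95 pos [ 0.6139 -0.2612  0.1889] gap 0.0293 F 30.0
[-0.45, 0.16, -0.04, 0.0, 0.01, -0.02] rows 0.3
[-0.44, 0.16, 3.58, 0.0, 0.01, -0.02] rows 2.2
```

Request:
drive_tool([
  [[-0.44, 0.16, 0, 0, 0, 0, 15], [-0.44, 0.16, 0.5, 0, 0, 0, 15], [-0.44, 0.16, 1.6, 0, 0, 0, 15], [-0.44, 0.16, 2.6, 0, 0, 0, 15], [-0.44, 0.16, 3.3, 0, 0, 0, 15], [-0.44, 0.16, 3.55, 0, 0, 0, 15], [-0.44, 0.16, 3.55, 0, 0, 0, 15], [-0.44, 0.16, 3.55, 0, 0, 0, 15]],
])

```text
clock: 6.75
tool_pos: [0.6193, -0.2683, 0.0828]
ee_rot: [-0.0, 0.676, 0.737, -0.0]
force: [-0.1, -0.9, 0.0]
finger_gap: 0.029
finger_force: 30.0
```

```bash
python3 -c "
from plan import *
save('side','a1.png',[200,120,320,200],5)
x,y=.6197,-.2742
plan((x,y,.0808,4.8))"
```

```text
t 6.80 pos [ 0.6196 -0.2685  0.0831] gap 0.0293 F 30.0
[-0.19, -0.01, 0.08, -0.0, -0.0, 0.03] rows 0.1
```

View pics/a1.png

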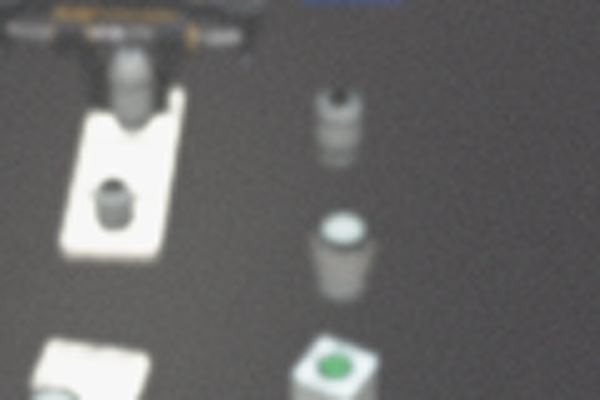

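The crop shows the long objective held over the far end bay, with its foot at crop (133,128), slightly towards the middle. I'll shift it 6 mm, lower it and release.

Request:
drive_tool([
  [[-0.19, -0.01, 0, 0, 0, 0, 15], [-0.19, -0.01, 0.06, 0, 0, 0, 15], [-0.19, -0.01, 0.08, 0, 0, 0, 15], [-0.19, -0.01, 0.09, 0, 0, 0, 15], [-0.19, -0.01, 0.09, 0, 0, 0, 15]],
])

```text
clock: 7.3
tool_pos: [0.6198, -0.2752, 0.0806]
ee_rot: [0.0, 0.676, 0.737, -0.0]
force: [0.1, 0.3, -0.7]
finger_gap: 0.0288
finger_force: 30.0
```

Request:
drive_tool([
  [[0, 0, 0.03, 0, 0, 0, 15], [0, 0, 0.03, 0, 0, 0, 15], [0, 0, 0.03, 0, 0, 0, 35], [0, 0, 0.03, 0, 0, 0, 40], [0, 0, 0.03, 0, 0, 0, 50], [0, 0, 0.03, 0, 0, 0, 60], [0, 0, 0.03, 0, 0, 0, 60], [0, 0, 0.03, 0, 0, 0, 60]],
])

```text
clock: 8.1
tool_pos: [0.6198, -0.2751, 0.0796]
ee_rot: [-0.0, 0.676, 0.737, 0.0]
force: [0.0, 0.6, 0.3]
finger_gap: 0.0597
finger_force: 0.0
```

```bash
python3 -c "
from plan import *
x,y=.474,-.267
plan((.6197,-.2742,.19,4.8),(x,y,.19,4.8),(x,y,.075,4.8))"
```

```text
t 8.10 pos [ 0.6198 -0.2751  0.0796] gap 0.0597 F 0.0
[0.03, -0.0, -3.68, -0.0, -0.0, 0.02] rows 2.2
[0.69, -4.82, -3.68, -0.0, -0.0, 0.02] rows 2.9
[0.69, -4.82, 0.15, -0.0, -0.0, 0.02] rows 2.3
```

Request:
drive_tool([
  [[0, 0, -1.5, 0, 0, 0, 60], [0, 0, -3.0, 0, 0, 0, 60], [0.1, -0.4, -3.68, 0, 0, 0, 88], [0.3, -1.8, -3.68, 0, 0, 0, 88], [0.5, -3.3, -3.68, 0, 0, 0, 88], [0.69, -4.82, -3.68, 0, 0, 0, 88], [0.69, -4.82, -3.68, 0, 0, 0, 88], [0.69, -4.82, -3.2, 0, 0, 0, 88]],
])

```text
clock: 8.9
tool_pos: [0.4746, -0.268, 0.1775]
ee_rot: [0.003, 0.677, 0.736, 0.0]
force: [1.2, -0.8, 0.8]
finger_gap: 0.088
finger_force: 0.0
```

```bash
python3 -c "
from plan import *
x,y=.474,-.267
plan((x,y,.17,4.8),(x,y,.075,4.8))
a=rect('top',.046,.42,.66,-.35,-.15,.4); cv2.imwrite('pics/a2.png',a[:,:,::-1])"
```

```text
t 8.90 pos [ 0.4746 -0.268   0.1775] gap 0.0880 F 0.0
[0.03, -0.02, 0.25, 0.03, 0.03, 0.01] rows 0.2
[0.05, -0.03, 3.42, 0.03, 0.03, 0.01] rows 1.9
```

View pics/a2.png

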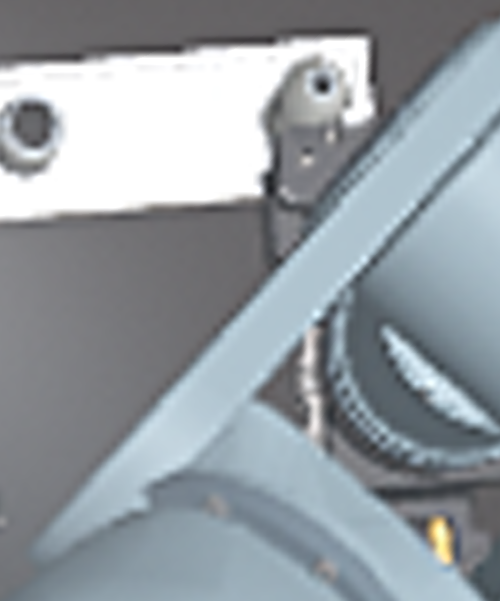

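The long objective stands upright in the end bay, with its nose at (322,85) in the crop. On to the medium one.

Request:
drive_tool([
  [[0.03, -0.02, 0.5, 0, 0, 0, 88], [0.03, -0.02, 1.7, 0, 0, 0, 88], [0.03, -0.02, 2.9, 0, 0, 0, 88], [0.03, -0.02, 3.42, 0, 0, 0, 70], [0.03, -0.02, 3.42, 0, 0, 0, 15], [0.03, -0.02, 3.42, 0, 0, 0, 15], [0.03, -0.02, 3.42, 0, 0, 0, 15], [0.03, -0.02, 3.42, 0, 0, 0, 15]],
])

```text
clock: 9.75
tool_pos: [0.4744, -0.2669, 0.0748]
ee_rot: [0.002, 0.676, 0.737, 0.0]
force: [-0.1, 1.0, -0.1]
finger_gap: 0.0502
finger_force: 0.0
```

Request:
drive_tool([
  [[0, 0, 0, 0, 0, 0, 15], [0, 0, 0, 0, 0, 0, 15], [0, 0, 0, 0, 0, 0, 15], [0, 0, 0, 0, 0, 0, 15], [0, 0, 0, 0, 0, 0, 15], [0, 0, 0, 0, 0, 0, 15]],
])

```text
clock: 10.35
tool_pos: [0.4736, -0.2663, 0.0737]
ee_rot: [0.0, 0.676, 0.737, 0.0]
force: [-0.9, 0.6, 5.1]
finger_gap: 0.0284
finger_force: 30.0
```

```bash
python3 -c "
from plan import *
x,y=.615,-.2184
plan((.474,-.267,.17,4.8),(x,y,.17,4.8),(x,y,.080,4.8))"
```

```text
t 10.35 pos [ 0.4736 -0.2663  0.0737] gap 0.0284 F 30.0
[-0.03, 0.01, -3.21, 0.01, 0.01, 0.02] rows 1.9
[1.18, 4.84, -3.21, 0.01, 0.01, 0.02] rows 3.0
[1.19, 4.83, -0.21, 0.01, 0.01, 0.02] rows 1.8
```

Request:
drive_tool([
  [[0, 0, -1.2, 0, 0, 0, 15], [0, 0, -2.6, 0, 0, 0, 15], [0, 0.3, -3.21, 0, 0, 0, 15], [0.3, 1.6, -3.21, 0, 0, 0, 15], [0.7, 3.1, -3.21, 0, 0, 0, 15], [1.1, 4.5, -3.21, 0, 0, 0, 15], [1.18, 4.84, -3.21, 0, 0, 0, 15], [1.18, 4.84, -3.0, 0, 0, 0, 15]],
])

```text
clock: 11.15
tool_pos: [0.616, -0.2176, 0.1629]
ee_rot: [0.0, 0.675, 0.738, 0.0]
force: [-0.4, 0.2, -1.0]
finger_gap: 0.029
finger_force: 30.0
```

Request:
drive_tool([
  [[0, 0, 0, 0, 0, 0, 15], [0, 0, 0.7, 0, 0, 0, 15], [0, 0, 1.7, 0, 0, 0, 15], [0, 0, 2.4, 0, 0, 0, 15], [0, 0, 2.75, 0, 0, 0, 15], [0, 0, 2.75, 0, 0, 0, 15], [0, 0, 2.75, 0, 0, 0, 15]],
])

```text
clock: 11.85
tool_pos: [0.6148, -0.219, 0.0814]
ee_rot: [0.0, 0.676, 0.737, 0.0]
force: [-0.2, -0.2, 0.1]
finger_gap: 0.0292
finger_force: 30.0
```

```bash
python3 -c "
from plan import *
x,y=.615,-.2184
plan((x,y,.0762,4.8))"
```

```text
t 11.85 pos [ 0.6148 -0.219   0.0814] gap 0.0292 F 30.0
[0.02, 0.01, 0.17, 0.0, 0.0, 0.01] rows 0.1
```

Request:
drive_tool([
  [[0, 0, 0.1, 0, 0, 0, 15], [0, 0, 0.14, 0, 0, 0, 15], [0, 0, 0.17, 0, 0, 0, 15], [0, 0, 0.17, 0, 0, 0, 15], [0, 0, 0.17, 0, 0, 0, 35], [0, 0, 0.17, 0, 0, 0, 42], [0, 0, 0.17, 0, 0, 0, 50], [0, 0, 0.17, 0, 0, 0, 60]],
])

```text
clock: 12.65
tool_pos: [0.6149, -0.2182, 0.0753]
ee_rot: [-0.0, 0.676, 0.737, -0.0]
force: [-0.4, 0.3, 0.4]
finger_gap: 0.0562
finger_force: 0.0
```

```bash
python3 -c "
from plan import *
x,y=.4552,-.1332
plan((.615,-.2184,.17,-3.4),(x,y,.17,-3.4),(x,y,.081,-3.4))"
```

```text
t 12.65 pos [ 0.6149 -0.2182  0.0753] gap 0.0562 F 0.0
[-0.01, 0.0, -3.16, -0.0, -0.0, 1.39] rows 1.9
[3.28, -5.06, -3.16, -0.0, -0.0, 1.39] rows 3.6
[3.28, -5.06, -0.19, -0.0, -0.0, 1.39] rows 1.8
```

Request:
drive_tool([
  [[0, 0, -1.4, 0, 0, 0, 60], [0, 0, -2.8, 0, 0, 0, 60], [0.2, -0.3, -3.16, 0, 0, 0, 88], [1.1, -1.7, -3.16, 0, 0, 0.7, 88], [2.0, -3.1, -3.16, 0, 0, 1.39, 88], [2.9, -4.5, -3.16, 0, 0, 1.39, 88], [3.28, -5.06, -3.16, 0, 0, 1.39, 88], [3.28, -5.06, -3.16, 0, 0, 1.39, 88]],
])

```text
clock: 13.45
tool_pos: [0.453, -0.1317, 0.1699]
ee_rot: [-0.001, 0.728, 0.686, -0.0]
force: [0.2, -0.4, 0.0]
finger_gap: 0.0879
finger_force: 0.0
```

```bash
python3 -c "
from plan import *
x,y=.4552,-.1332
plan((x,y,.17,-3.4),(x,y,.081,-3.4))"
```

```text
t 13.45 pos [ 0.453  -0.1317  0.1699] gap 0.0879 F 0.0
[-0.05, 0.08, -0.0, -0.02, -0.01, 0.0] rows 0.1
[-0.05, 0.08, 2.96, -0.02, -0.01, 0.0] rows 1.8
```

Request:
drive_tool([
  [[0, 0.03, 0.7, 0, 0, 0, 88], [0, 0.03, 1.9, 0, 0, 0, 88], [0, 0.03, 2.7, 0, 0, 0, 88], [0, 0.03, 2.96, 0, 0, 0, 70], [0, 0.03, 2.96, 0, 0, 0, 20], [0, 0.03, 2.96, 0, 0, 0, 20], [0, 0.03, 2.96, 0, 0, 0, 20], [0, 0.03, 2.96, 0, 0, 0, 20]],
])

```text
clock: 14.25
tool_pos: [0.457, -0.1338, 0.0826]
ee_rot: [0.001, 0.728, 0.686, 0.0]
force: [0.1, -0.5, -0.1]
finger_gap: 0.0504
finger_force: 0.0
```

Request:
drive_tool([
  [[0, 0, 0, 0, 0, 0, 20], [0, 0, 0, 0, 0, 0, 20], [0, 0, 0, 0, 0, 0, 20], [0, 0, 0, 0, 0, 0, 20], [0, 0, 0, 0, 0, 0, 20]],
])

```text
clock: 14.75
tool_pos: [0.4564, -0.1335, 0.0821]
ee_rot: [0.0, 0.728, 0.686, 0.0]
force: [-1.6, 0.4, 5.8]
finger_gap: 0.0373
finger_force: 30.0
```

```bash
python3 -c "
from plan import *
x,y=.5953,-.0085
o=get_obs()['tool_pos']
plan((o[0],o[1],.17,-3.4),(x,y,.17,-3.4),(x,y,.088,-3.4))"
```

```text
t 14.75 pos [ 0.4564 -0.1335  0.0821] gap 0.0373 F 30.0
[-0.0, 0.0, -2.93, 0.01, 0.0, -0.0] rows 1.8
[4.43, 4.38, -2.93, 0.01, 0.0, -0.0] rows 3.7
[4.44, 4.37, -0.2, 0.01, 0.0, -0.0] rows 1.6
```

Request:
drive_tool([
  [[0, 0, -1.2, 0, 0, 0, 20], [0, 0, -2.4, 0, 0, 0, 20], [0.3, 0.3, -2.93, 0, 0, 0, 20], [1.3, 1.3, -2.93, 0, 0, 0, 20], [2.4, 2.4, -2.93, 0, 0, 0, 20], [3.5, 3.5, -2.93, 0, 0, 0, 20], [4.43, 4.38, -2.93, 0, 0, 0, 20], [4.43, 4.38, -2.93, 0, 0, 0, 20]],
])

```text
clock: 15.55
tool_pos: [0.5977, -0.0054, 0.1694]
ee_rot: [0.0, 0.727, 0.687, 0.001]
force: [0.5, -1.5, -0.5]
finger_gap: 0.0372
finger_force: 30.0
```

Request:
drive_tool([
  [[0, 0, 0, 0, 0, 0, 20], [0, 0, 0.7, 0, 0, 0, 20], [0, 0, 1.6, 0, 0, 0, 20], [0, 0, 2.4, 0, 0, 0, 20], [0, 0, 2.7, 0, 0, 0, 20], [0, 0, 2.7, 0, 0, 0, 20], [0, 0, 2.7, 0, 0, 0, 20]],
])

```text
clock: 16.25
tool_pos: [0.5954, -0.0091, 0.0893]
ee_rot: [0.0, 0.728, 0.685, 0.0]
force: [0.6, 0.9, -0.2]
finger_gap: 0.0373
finger_force: 30.0
```

```bash
python3 -c "
from plan import *
x,y=.5953,-.0085
plan((x,y,.0845,-3.4))"
```

```text
t 16.25 pos [ 0.5954 -0.0091  0.0893] gap 0.0373 F 30.0
[0.02, -0.01, 0.16, 0.01, 0.0, -0.01] rows 0.1
```

Request:
drive_tool([
  [[0, 0, 0.1, 0, 0, 0, 20], [0, 0, 0.14, 0, 0, 0, 20], [0, 0, 0.17, 0, 0, 0, 20], [0, 0, 0.17, 0, 0, 0, 20], [0, 0, 0.17, 0, 0, 0, 42], [0, 0, 0.17, 0, 0, 0, 50], [0, 0, 0.17, 0, 0, 0, 58], [0, 0, 0.17, 0, 0, 0, 66]],
])

```text
clock: 17.05
tool_pos: [0.5951, -0.0085, 0.0832]
ee_rot: [-0.0, 0.728, 0.686, -0.0]
force: [0.5, -1.3, -0.2]
finger_gap: 0.0641
finger_force: 0.0
```

```bash
python3 -c "
from plan import *
x,y=.4465,-.0166
plan((.5953,-.0085,.17,-3.4),(x,y,.17,-21),(x,y,.073,-21))"
```

```text
t 17.05 pos [ 0.5951 -0.0085  0.0832] gap 0.0641 F 0.0
[-0.0, 0.0, -2.89, -0.0, -0.0, -0.0] rows 1.7
[-0.57, -4.93, -2.89, -0.0, -0.0, 2.93] rows 3.0
[-0.57, -4.93, 0.34, -0.0, -0.0, 2.93] rows 1.9
```

Request:
drive_tool([
  [[0, 0, -1.4, 0, 0, 0, 66], [0, 0, -2.6, 0, 0, 0, 66], [0, -0.3, -2.89, 0, 0, 0.3, 88], [-0.2, -1.8, -2.89, 0, 0, 1.4, 88], [-0.4, -3.3, -2.89, 0, 0, 2.4, 88], [-0.57, -4.93, -2.89, 0, 0, 2.93, 88], [-0.57, -4.93, -2.89, 0, 0, 2.93, 88], [-0.57, -4.93, -2.89, 0, 0, 2.93, 88]],
])

```text
clock: 17.85
tool_pos: [0.4453, -0.0166, 0.1696]
ee_rot: [-0.0, 0.824, 0.566, -0.0]
force: [0.9, -0.3, 0.1]
finger_gap: 0.0878
finger_force: 0.0
```

```bash
python3 -c "
from plan import *
x,y=.4465,-.0166
plan((x,y,.17,-21),(x,y,.073,-21))"
```

```text
t 17.85 pos [ 0.4453 -0.0166  0.1696] gap 0.0878 F 0.0
[0.01, 0.04, -0.01, -0.0, -0.0, -0.01] rows 0.0
[0.01, 0.04, 3.22, -0.0, -0.0, -0.01] rows 1.9
```

Request:
drive_tool([
  [[0, 0.02, 0.8, 0, 0, 0, 88], [0, 0.02, 2.0, 0, 0, 0, 88], [0, 0.02, 2.9, 0, 0, 0, 88], [0, 0.02, 3.22, 0, 0, 0, 75], [0, 0.02, 3.22, 0, 0, 0, 20], [0, 0.02, 3.22, 0, 0, 0, 20], [0, 0.02, 3.22, 0, 0, 0, 20], [0, 0.02, 3.22, 0, 0, 0, 20]],
])

```text
clock: 18.65
tool_pos: [0.4482, -0.0173, 0.0746]
ee_rot: [0.001, 0.824, 0.567, 0.001]
force: [0.0, -0.2, 0.2]
finger_gap: 0.0502
finger_force: 0.0
```

Request:
drive_tool([
  [[0, 0, 0, 0, 0, 0, 20], [0, 0, 0, 0, 0, 0, 20], [0, 0, 0, 0, 0, 0, 20], [0, 0, 0, 0, 0, 0, 20], [0, 0, 0, 0, 0, 0, 20]],
])

```text
clock: 19.15
tool_pos: [0.4473, -0.017, 0.0739]
ee_rot: [0.0, 0.824, 0.566, 0.0]
force: [-2.5, 0.8, 7.0]
finger_gap: 0.0357
finger_force: 30.0
```

```bash
python3 -c "
from plan import *
x,y=.6205,.2001
o=get_obs()['tool_pos']
plan((o[0],o[1],.17,-21),(x,y,.17,-5.3),(x,y,.08,-5.3))"
```

```text
t 19.15 pos [ 0.4473 -0.017   0.0739] gap 0.0357 F 30.0
[0.0, 0.0, -3.2, 0.0, -0.0, 0.0] rows 1.9
[8.83, 2.8, -3.2, 0.0, 0.0, -2.61] rows 5.6
[8.83, 2.8, -0.2, 0.0, 0.0, -2.61] rows 1.8
```

Request:
drive_tool([
  [[0, 0, -1.2, 0, 0, 0, 20], [0, 0, -2.5, 0, 0, 0, 20], [0.3, 0.1, -3.2, 0, 0, 0, 20], [1.7, 0.54, -3.2, 0, 0, -0.5, 20], [3.2, 1.0, -3.2, 0, 0, -1.0, 20], [4.7, 1.5, -3.2, 0, 0, -1.6, 20], [6.2, 1.97, -3.2, 0, 0, -2.1, 20], [7.7, 2.44, -3.2, 0, 0, -2.61, 20]],
])

```text
clock: 19.95
tool_pos: [0.5989, 0.1741, 0.169]
ee_rot: [-0.0, 0.738, 0.674, -0.0]
force: [0.2, -0.7, -0.2]
finger_gap: 0.0361
finger_force: 30.0
```

Request:
drive_tool([
  [[0, 0, 0, 0, 0, 0, 20], [0, 0, 0, 0, 0, 0, 20], [0, 0, 0, 0, 0, 0, 20]],
])

```text
clock: 20.25
tool_pos: [0.5973, 0.1718, 0.1687]
ee_rot: [-0.0, 0.739, 0.673, -0.001]
force: [-0.5, 0.6, -1.2]
finger_gap: 0.0357
finger_force: 30.0
```

```bash
python3 -c "
from plan import *
x,y=.6205,.2001
plan((x,y,.17,-5.3),(x,y,.08,-5.3))"
```

```text
t 20.25 pos [0.5973 0.1718 0.1687] gap 0.0357 F 30.0
[1.01, 0.68, -0.04, -0.02, 0.01, -0.01] rows 0.7
[1.01, 0.69, 2.96, -0.02, 0.01, -0.01] rows 1.8
```

Request:
drive_tool([
  [[1.01, 0.68, 0, 0, 0, 0, 20], [1.01, 0.68, 0.3, 0, 0, 0, 20], [1.01, 0.68, 1.2, 0, 0, 0, 20], [1.01, 0.68, 2.1, 0, 0, 0, 20], [1.01, 0.68, 2.8, 0, 0, 0, 20], [1.01, 0.68, 2.93, 0, 0, 0, 20], [1.01, 0.68, 2.93, 0, 0, 0, 20], [1.01, 0.68, 2.93, 0, 0, 0, 20]],
])

```text
clock: 21.05
tool_pos: [0.622, 0.2002, 0.0829]
ee_rot: [0.001, 0.739, 0.673, 0.001]
force: [1.1, 0.1, -1.3]
finger_gap: 0.0357
finger_force: 30.0
```

```bash
python3 -c "
from plan import *
x,y=.6205,.2001
plan((x,y,.0762,-5.3))"
```

```text
t 21.05 pos [0.622  0.2002 0.0829] gap 0.0357 F 30.0
[-0.01, -0.05, 0.22, 0.02, -0.0, -0.01] rows 0.1
```

Request:
drive_tool([
  [[0, -0.04, 0, 0, 0, 0, 20], [0, -0.04, 0.06, 0, 0, 0, 20], [0, -0.04, 0.1, 0, 0, 0, 20], [0, -0.04, 0.1, 0, 0, 0, 20]],
])

```text
clock: 21.45
tool_pos: [0.6201, 0.2009, 0.0786]
ee_rot: [0.0, 0.739, 0.674, 0.0]
force: [-0.3, 0.0, -2.2]
finger_gap: 0.0357
finger_force: 30.0
```

Request:
drive_tool([
  [[0, 0, 0.05, 0, 0, 0, 20], [0, 0, 0.08, 0, 0, 0, 20], [0, 0, 0.08, 0, 0, 0, 20], [0, 0, 0.08, 0, 0, 0, 20], [0, 0, 0.08, 0, 0, 0, 42], [0, 0, 0.08, 0, 0, 0, 50], [0, 0, 0.08, 0, 0, 0, 58], [0, 0, 0.08, 0, 0, 0, 64]],
])

```text
clock: 22.25
tool_pos: [0.6201, 0.2008, 0.0759]
ee_rot: [-0.0, 0.739, 0.673, -0.0]
force: [-0.6, -0.6, 0.2]
finger_gap: 0.0627
finger_force: 0.0
```

```bash
python3 -c "
from plan import *
x,y=.4512,.1264
plan((.6205,.2001,.17,-5.3),(x,y,.17,-23),(x,y,.073,-23))"
```

```text
t 22.25 pos [0.6201 0.2008 0.0759] gap 0.0627 F 0.0
[-0.02, 0.01, -3.14, -0.0, 0.0, -0.01] rows 1.9
[-2.99, -5.38, -3.14, -0.0, 0.0, 2.94] rows 3.7
[-2.99, -5.37, 0.1, -0.0, 0.0, 2.94] rows 1.9
```

Request:
drive_tool([
  [[0, 0, -1.4, 0, 0, 0, 64], [0, 0, -2.8, 0, 0, 0, 64], [-0.2, -0.3, -3.14, 0, 0, 0.3, 88], [-1.0, -1.7, -3.14, 0, 0, 1.3, 88], [-1.8, -3.1, -3.14, 0, 0, 2.3, 88], [-2.6, -4.6, -3.14, 0, 0, 2.94, 88], [-2.99, -5.38, -3.14, 0, 0, 2.94, 88], [-2.99, -5.38, -3.14, 0, 0, 2.94, 88]],
])

```text
clock: 23.05
tool_pos: [0.4477, 0.1259, 0.1696]
ee_rot: [-0.001, 0.834, 0.552, -0.001]
force: [-0.4, -0.1, 0.2]
finger_gap: 0.088
finger_force: 0.0
```

Request:
drive_tool([
  [[0, 0, 0, 0, 0, 0, 88]],
])

```text
clock: 23.15
tool_pos: [0.4517, 0.1265, 0.1709]
ee_rot: [0.0, 0.834, 0.552, 0.001]
force: [-0.8, -0.0, -0.1]
finger_gap: 0.0883
finger_force: 0.0
```

```bash
python3 -c "
from plan import *
x,y=.4512,.1264
plan((x,y,.17,-23),(x,y,.073,-23))"
```

```text
t 23.15 pos [0.4517 0.1265 0.1709] gap 0.0883 F 0.0
[-0.01, -0.01, 0.03, 0.02, -0.01, 0.0] rows 0.0
[-0.01, -0.02, 3.26, 0.02, -0.01, 0.0] rows 1.9
```

Request:
drive_tool([
  [[0, 0, 0.8, 0, 0, 0, 88], [0, 0, 2.0, 0, 0, 0, 88], [0, 0, 2.9, 0, 0, 0, 88], [0, 0, 3.2, 0, 0, 0, 75], [0, 0, 3.2, 0, 0, 0, 20], [0, 0, 3.2, 0, 0, 0, 20], [0, 0, 3.2, 0, 0, 0, 20], [0, 0, 3.2, 0, 0, 0, 20]],
])

```text
clock: 23.95
tool_pos: [0.4522, 0.1266, 0.0756]
ee_rot: [0.001, 0.834, 0.552, 0.001]
force: [-0.1, 0.4, 0.5]
finger_gap: 0.0505
finger_force: 0.0
```

Request:
drive_tool([
  [[0, 0, 0, 0, 0, 0, 20], [0, 0, 0, 0, 0, 0, 20], [0, 0, 0, 0, 0, 0, 20], [0, 0, 0, 0, 0, 0, 20], [0, 0, 0, 0, 0, 0, 20]],
])

```text
clock: 24.45
tool_pos: [0.4514, 0.1266, 0.0749]
ee_rot: [0.0, 0.834, 0.552, 0.0]
force: [-2.4, 1.2, 6.6]
finger_gap: 0.0359
finger_force: 30.0
```

```bash
python3 -c "
from plan import *
x,y=.6257,.2559
o=get_obs()['tool_pos']
plan((o[0],o[1],.17,-23),(x,y,.17,-5.3),(x,y,.08,-5.3))"
```

```text
t 24.45 pos [0.4514 0.1266 0.0749] gap 0.0359 F 30.0
[0.0, 0.0, -3.17, 0.01, -0.0, 0.01] rows 1.9
[6.24, 3.67, -3.17, 0.01, -0.0, -2.94] rows 4.3
[6.24, 3.67, -0.17, 0.01, -0.0, -2.94] rows 1.8
```

Request:
drive_tool([
  [[0, 0, -1.2, 0, 0, 0, 20], [0, 0, -2.5, 0, 0, 0, 20], [0.2, 0.1, -3.17, 0, 0, 0, 20], [1.4, 0.82, -3.17, 0, 0, -0.8, 20], [2.7, 1.6, -3.17, 0, 0, -1.6, 20], [4.0, 2.35, -3.17, 0, 0, -2.4, 20], [5.3, 3.1, -3.17, 0, 0, -2.94, 20], [6.24, 3.67, -3.17, 0, 0, -2.94, 20]],
])

```text
clock: 25.25
tool_pos: [0.627, 0.2575, 0.1689]
ee_rot: [0.0, 0.738, 0.674, 0.0]
force: [-0.0, -0.1, -1.0]
finger_gap: 0.0352
finger_force: 30.0
```

Request:
drive_tool([
  [[0, 0, 0, 0, 0, 0, 20], [0, 0, 0, 0, 0, 0, 20], [0, 0, 0, 0, 0, 0, 20]],
])

```text
clock: 25.55
tool_pos: [0.6243, 0.2553, 0.1686]
ee_rot: [-0.0, 0.739, 0.673, -0.001]
force: [-0.2, 0.0, -0.9]
finger_gap: 0.0355
finger_force: 30.0
```

```bash
python3 -c "
from plan import *
x,y=.6257,.2559
plan((x,y,.17,-5.3),(x,y,.082,-5.3))"
```

```text
t 25.55 pos [0.6243 0.2553 0.1686] gap 0.0355 F 30.0
[0.03, 0.04, -0.05, -0.02, 0.01, -0.01] rows 0.0
[0.03, 0.05, 2.89, -0.02, 0.01, -0.01] rows 1.8
```

Request:
drive_tool([
  [[0.03, 0.03, 0.3, 0, 0, 0, 20], [0.03, 0.03, 1.2, 0, 0, 0, 20], [0.03, 0.03, 2.1, 0, 0, 0, 20], [0.03, 0.03, 2.7, 0, 0, 0, 20], [0.03, 0.03, 2.85, 0, 0, 0, 20], [0.03, 0.03, 2.85, 0, 0, 0, 20], [0.03, 0.03, 2.85, 0, 0, 0, 20], [0.03, 0.03, 2.85, 0, 0, 0, 20]],
])

```text
clock: 26.35
tool_pos: [0.6275, 0.257, 0.0856]
ee_rot: [0.001, 0.739, 0.673, 0.001]
force: [0.5, 0.3, -0.8]
finger_gap: 0.0358
finger_force: 30.0
```

```bash
python3 -c "
from plan import *
x,y=.6257,.2559
plan((x,y,.0772,-5.3))"
```

```text
t 26.35 pos [0.6275 0.257  0.0856] gap 0.0358 F 30.0
[-0.04, -0.06, 0.28, 0.02, -0.01, -0.01] rows 0.2
```

Request:
drive_tool([
  [[-0.02, -0.04, 0, 0, 0, 0, 20], [-0.02, -0.04, 0.1, 0, 0, 0, 20], [-0.02, -0.04, 0.17, 0, 0, 0, 20], [-0.02, -0.04, 0.17, 0, 0, 0, 20]],
])

```text
clock: 26.75
tool_pos: [0.6249, 0.2562, 0.0783]
ee_rot: [-0.0, 0.739, 0.673, -0.0]
force: [-0.5, 0.1, -0.9]
finger_gap: 0.0357
finger_force: 30.0
```

Request:
drive_tool([
  [[0, 0, 0.03, 0, 0, 0, 20], [0, 0, 0.04, 0, 0, 0, 20], [0, 0, 0.04, 0, 0, 0, 20], [0, 0, 0.04, 0, 0, 0, 20], [0, 0, 0.04, 0, 0, 0, 42], [0, 0, 0.04, 0, 0, 0, 50], [0, 0, 0.04, 0, 0, 0, 58], [0, 0, 0.04, 0, 0, 0, 64]],
])

```text
clock: 27.55
tool_pos: [0.6253, 0.2562, 0.0774]
ee_rot: [0.0, 0.739, 0.673, 0.0]
force: [0.8, 0.0, 0.4]
finger_gap: 0.0633
finger_force: 0.0
```

```bash
python3 -c "
from plan import *
plan((.6257,.2559,.2,-5.3),(.40,.1,.25,-5.3))"
```

```text
t 27.55 pos [0.6253 0.2562 0.0774] gap 0.0633 F 0.0
[-0.01, 0.01, -4.09, 0.0, -0.0, -0.01] rows 2.5
[-5.88, -6.99, -5.75, 0.0, -0.0, -0.01] rows 5.6
```

Request:
drive_tool([
  [[0, 0, -1.4, 0, 0, 0, 64], [0, 0, -2.8, 0, 0, 0, 64], [0, 0, -4.09, 0, 0, 0, 64], [-1.2, -1.4, -4.5, 0, 0, 0, 64], [-2.3, -2.7, -4.9, 0, 0, 0, 64], [-3.4, -4.0, -5.2, 0, 0, 0, 64], [-4.5, -5.3, -5.5, 0, 0, 0, 64], [-5.4, -6.5, -5.7, 0, 0, 0, 64]],
])

```text
clock: 28.35
tool_pos: [0.4216, 0.1165, 0.2478]
ee_rot: [0.0, 0.739, 0.674, 0.0]
force: [0.5, -0.9, 1.5]
finger_gap: 0.0641
finger_force: 0.0
```

Request:
drive_tool([
  [[0, -1.0, -0.5, 0, 0, 0, 64], [0, -2.5, -1.0, 0, 0, 0, 64], [0, -2.5, -1.0, 0, 0, 0, 64]],
])

```text
clock: 28.65
tool_pos: [0.3456, 0.1248, 0.2797]
ee_rot: [0.002, 0.739, 0.674, 0.002]
force: [0.4, 0.2, 0.2]
finger_gap: 0.0641
finger_force: 0.0
```

```bash
python3 - <<'E'
from m import *
a=rect("top",0.04,.50,.70,-.34,.36,1)
s=grab_frame("side")[120:320,170:300,::-1]
cv2.imwrite("pics/f1.png",a[:,:,::-1]); 
s=cv2.resize(s,(390,600),interpolation=cv2.INTER_CUBIC); cv2.imwrite("pics/f2.png",s)
for o in blobs("top",.043,(.38,.70,-.34,.36),green,60,900): print(o)
E
```

```text
{'rc': (0.6227, 0.201), 'cen': (0.6228, 0.2013), 'wh': [19.5, 20.0], 'an': 90.0}
{'rc': (0.6277, 0.2562), 'cen': (0.6275, 0.2562), 'wh': [20.5, 19.5], 'an': 90.0}
{'rc': (0.633, 0.311), 'cen': (0.633, 0.3114), 'wh': [19.0, 21.0], 'an': 90.0}
```

View pics/f1.png

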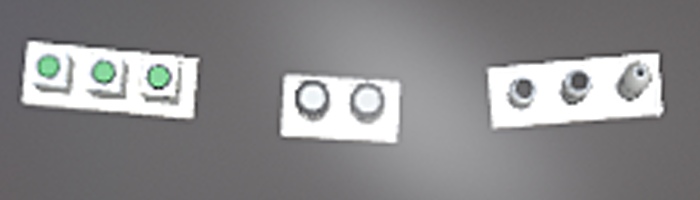

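View pics/f2.png

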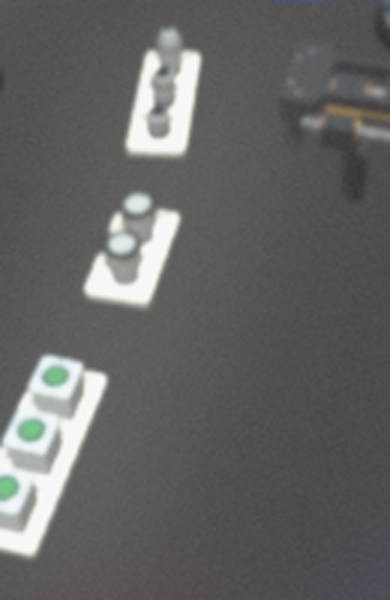

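Both views show all five parts upright and in line with the fixed ones. Cubes are at (102,72) and (158,76), the eyepiece at (367,101), the medium objective at (575,85) and the long one at the end at (635,80). The cube spacing is 55–56 mm, as it should be, and the gripper is clear, so I'm handing in.

```bash
python3 -c "
from h import *
print(arm.hand_in())"
```

```text
the job is handed in; nothing more can be done
None
```

The job is handed in: all five optics stand upright in their bays (medium objective in the middle, long at the end) in the last pictures, and I moved neither the wash bottle nor the slide box; the hand-in call gave no verdict.

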